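# Fit a belt sprocket on the hub's splined driver and hold it home

## Task

The folding bike's rear wheel lies on the crate with its hub driver upwards: take only the top sprocket off the stack, keep it flange down as it lies, fit it over the axle and turn it until its three lugs drop into the three slots of the driver. Push it fully home against the springy rubber seal and finish while still holding it pressed down there, so that the snap ring can be put in; do not let go. Leave the other two sprockets and everything else on the ledge where it is.

Things in the scene. Friction and masses are not known exactly. Their poses are not given: they have to be found in the camera images.
- sprocket_top: Top one of three identical steel belt sprockets stacked flat on the ledge, about 180 g. Toothed ring 14.5 mm thick: at the bottom a flange 68 mm across, 2.5 mm thick; above it the toothed rim, 60 mm across and 12 mm tall, to grip by its sides above the flange. Through bore 36.4 mm with three lugs. Origin: centre of the underside; z up along the axis; x points through the middle of one lug.
- sprocket_lug (a point): Middle of the upper face of the lug of the top sprocket that lies on its x axis, 16 mm from the axis and 6 mm above the underside. The three lugs, 120 degrees apart, are 6.4 mm wide, 6 mm thick, level with the underside, and stick 4.2 mm into the bore (28 mm clear between them).
- sprocket_mid: Middle sprocket of the stack, same shape; its underside is 14.5 mm below that of the top one. Its lugs point their own way. It stays.
- sprocket_low: Bottom sprocket of the stack, same shape, its underside on the ledge. It stays.
- driver_seat (a point): Point on the axis of the wheel's upright hub driver, at the height of the underside of a fully home sprocket, about 146 mm above the ledge. z up; x points through the middle of one of the three slots, 120 degrees apart. Lugs over the slots slide down 11 mm to home, any of the three ways round, with about 1.5 mm radial and 6 degrees turning play; otherwise they rest on the drum's top.
- driver_top (a point): Middle of the top of the driver, 19 mm above the seat. The driver is a steel drum 32.8 mm across that ends 11 mm above the seat; its slots, open at the top, are about 10 mm wide and reach in to a 25 mm core, straight to 15 mm above the seat, then bevelled to 18 mm across at 19 mm. It stays put under light touch (drag 0.6 N m).
- axle_tip (a point): End of the 9.6 mm axle, 37 mm above the seat, which passes through the sprocket's bore; its nut (17 mm across) ends 20 mm above the seat.
- wheel: The 16-inch rear wheel, lying level and fixed, hub upright. Tyre 370 mm outside, 298 mm inside across; origin on the axis at the underside of the tyre, 56 mm below the seat; the tyre's top is 20 mm below the seat. Hub flange 70 mm across, 9 mm below the seat. It lies on a 280 mm wooden crate in a rubber boot tray of 400 x 460 mm.
- seal (a joint): How far the springy rubber seal ring (54 mm in diameter, round the foot of the driver) is squeezed down, in m: 0 free, when its top stands 3 mm above the seat; 0.003 fully squeezed, sprocket home. It takes about 2 N to start and 12.5 N to squeeze fully, and springs back when let go.
- shoe_brush: Beechwood shoe brush, 180 x 52 x 46 mm, bristles down; origin at the centre of its underside. Bystander.
- polish_tin: Round steel polish tin, 82 mm in diameter, 24 mm high; origin at the centre of its underside. Bystander.
- canister: Tall aluminium screw-top canister, 76 mm in diameter, 190 mm high; origin at the centre of its underside. Bystander.
- ice_scraper: Orange plastic ice scraper lying flat, 180 x 100 x 16 mm, long side along its x axis; origin near its middle, on the underside. Bystander.
Things that resemble listed ones, but are neither listed nor needed, are in the scene too. Leave any pink look-alike of the sprocket_top alone. What is shaped like the sprocket_mid but yellow is not meant.

How it is judged:
By the outcome, as a careful person would: the job done as asked, in the order asked, and still so for the second after the job is handed in, while the arm keeps its last pose, push and grip.
It also fails if it takes over 38 s, if anything falls off the work surface, if the arm or the gripper's body presses on something with over 40 N, if the wrist force passes 120 N, or if a joint passes its speed limit or range.

## Robot

A 7-joint arm with a two-finger parallel gripper is mounted at the origin on the work surface. World frame = base frame: x ahead of the robot, y to its left, z up, the work surface at z = 0. Lengths are in mm, angles in rad, forces in N, time in s.
With the tool pointing down it reaches from about 400 to 875 mm from the base axis. Payload 4.4 kg.
Tool frame: the origin (TCP) lies midway between the tips of the shut fingers; the grasp point (between the pads) lies behind it (ctrl.grip_point_offset is the x of the grasp point in the tool frame, in mm); x points along the fingers, z is the direction in which the jaws open and shut, and the axes are right-handed (so a half turn about x gives the same grasp; the last joint's range is limited). The gripper opens to 85 mm and grips with 20 to 120 N. Pads are 22 mm wide; open, the fingers measure 114 mm over their backs; the gripper's body (76 mm by 85 mm) begins 54 mm behind the grasp point. The pads swing forward as they close: fully open they stand 13 mm farther back than shut.
Start: joints at [-1.286, 0.628, 0.038, 1.517, -0.027, 0.996, -0.02], TCP at [223.348, 610.438, 196.113] pointing down, gripper open.
Joint ranges: [-3.06, 3.06], [-0.37, 2.12], [-1.25, 1.32], [0.18, 2.47], [-1.1, 4.24], [0.23, 1.98], [-2.94, 2.94]. Speed limits (rad/s): [2.57, 2.57, 3.14, 3.14, 3.14, 3.14, 3.14].

## Interface

Orientations are given as [roll, pitch, yaw] about the fixed x, y, z axes, in that order (R = Rz(yaw) Ry(pitch) Rx(roll)).
In Python, from cell import status, eyes, ctrl gives the robot as it stands. The module is installed in compiled form; this text tells all that it offers.
- The arm moves only by the tool apply_moves, never from a script. Its argument "targets" is a list of rows, each a list of 3 entries, a list of its own where there are three numbers: the shift along the tool's x, y, z in mm, then the turn about the tool's x in degrees, then the finger opening in mm, from 0 to 85.4. In form: [[[dx, dy, dz], roll, claw], ...]. A call has 1 to 10 rows; each row shifts and turns the pose as measured when the row begins, along the tool's axes as they then stand; what a row does not reach is not made up. A row lasts 1/8 s, in which the tool goes at most 62.5 mm and 10.7 degrees, less where a joint would pass 70% of its speed; a pose out of reach is approached as far as the arm can. A call is refused whole if a number of a shift passes 62.5 or a number of a turn 10.7, either way. A call with a gripper value outside its range is refused whole. The fingers move at their own pace and stop on an object; the grip force is fixed at half the most. Time passes only in rows, so rows that do not move let the fingers close. It gives the time, the measured TCP pose, the force and the opening at its end, in the units of the state.
- status.read_state(): the state, without advancing time (a new reading comes with each control period).
- eyes.get_image(name): name is "side" or "top"; returns (picture, depth): 480x640x3 uint8, blue, green, red; 480x640 float32, mm along the optical axis (not along the pixel's ray), 0 where there is no reading.
- eyes.camera_params(name): a dict with "fx", "fy", "cx", "cy" (pixels), "R" (3x3) and "t" (3): a world point X has camera coordinates R X + t. Camera axes: x right, y down, z forward; pixel columns grow to the right and rows downward; lengths in mm; the calibration is good to about 2 mm. A picture is of the moment at which its call begins. camera_params takes no time and is no camera call.
- ctrl.finish_job(): hands the job in, once; it reports no verdict.
The state is a dict: "clock": time; "qpos": joint angles; "qd": joint speeds; "tau": joint torques, N m; "eef_pos": TCP position; "tool_rot": TCP orientation; "force": force on the tool from outside, world axes, zero at the start; "torque": the same for the moment, N m; "width": finger opening in mm.
Only numpy, scipy, OpenCV 4.12 (cv2) and the standard library are available. Lean on these libraries where they do the work, as an engineer would, in place of code of your own. Each camera call takes 0.05 s, during which the arm holds its last target.

## Working session

There is one attempt and no reset: what is moved stays moved. The work goes in short steps, Python scripts to look and compute and a tool call to move; the robot and the scene stay as the last step left them, time stands still between calls to the robot, and variables do not carry over. Pictures are saved under pics/ and viewed, and the job is handed in when it is done.

Besides the shell and the picture viewer there is one more tool, called after ">>>" by a JSON object that holds its "method" and its "body", one argument or row to a line. apply_moves: Moves the arm, as the interface text tells. Its arguments: {"type":"object","properties":{"targets":{"type":"array"}},"required":["targets"]}

```bash
mkdir -p pics; python3 - <<'E'
from cell import status, eyes, ctrl
import cv2,numpy as np
print(status.read_state(), ctrl.grip_point_offset)
for n in("side","top"):
    im,d=eyes.get_image(n); cv2.imwrite(f"pics/{n}0.png",im); np.savez(f"{n}0.npz",im=im,d=d)
    p=eyes.camera_params(n); print(n,p)
E
```

```text
{'clock': 0.0, 'qpos': array([-1.2858125 ,  0.62929178,  0.03844863,  1.51836031, -0.02696348,
        0.99630171, -0.02000189]), 'qd': array([ 0.00106087,  0.00055959, -0.00076793,  0.00192339,  0.00085481,
        0.00024896, -0.00034899]), 'tau': array([ 6.77441294e-04, -5.63406551e+01,  1.22693505e+00, -1.93448710e+01,
        1.11808433e-02,  1.02063100e-02, -6.13121159e-06]), 'eef_pos': array([223.11598258, 609.78220113, 195.22696068]), 'tool_rot': array([-3.11124959,  1.56895325, -1.89122432]), 'force': array([-0.28812419,  0.06110791, -0.42541189]), 'torque': array([-0.01281429,  0.04368486, -0.00326886]), 'width': 85.65656441047086} -18.700000000000003
side {'fx': 577.5735007424876, 'fy': 577.5735007424876, 'cx': 313.08301541748347, 'cy': 235.45539383536035, 'R': array([[-0.98645304, -0.16338534, -0.01468433],
       [-0.08852107,  0.60553436, -0.79088062],
       [ 0.13811017, -0.77886672, -0.61179426]]), 't': array([ 514.06964077,   38.63489047, 1237.14121387])}
top {'fx': 503.85580802596076, 'fy': 503.85580802596076, 'cx': 323.9710923872674, 'cy': 244.20583019249813, 'R': array([[ 0.01056474, -0.99983598,  0.01471033],
       [-0.9971028 , -0.01164181, -0.07516963],
       [ 0.07532856, -0.01387357, -0.99706225]]), 't': array([ 164.02858847,  515.73200837, 1141.36590598])}
```

View pics/side0.png

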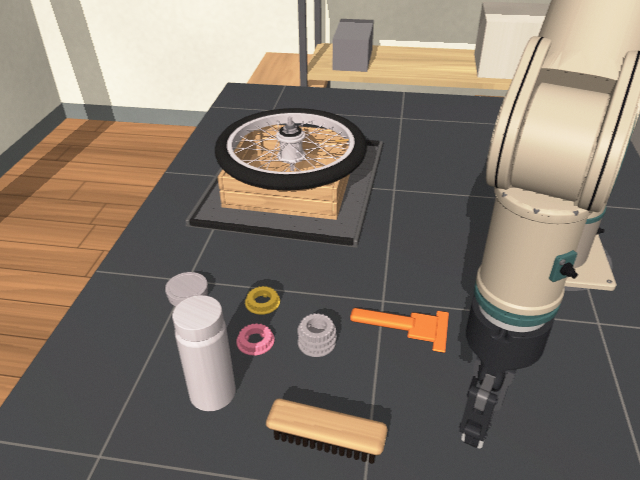

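View pics/top0.png

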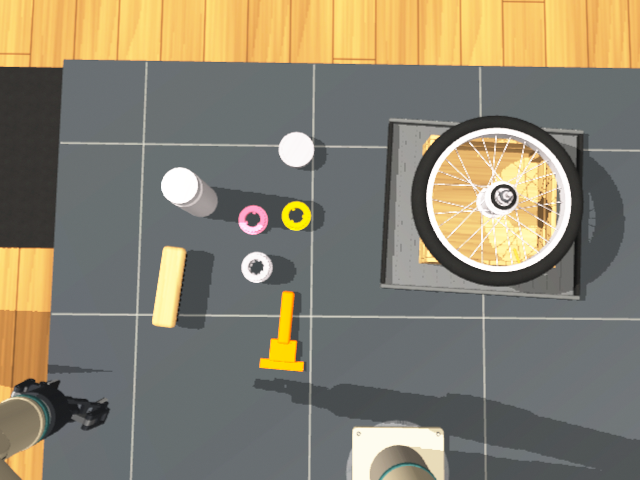

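The side view shows the steel stack at (317,335), the yellow look-alike at (263,300) and the pink one at (256,338). The hub is at (290,135). In the top view they are at: stack (257,267), pink (253,219), yellow (296,215), hub (503,197). The grey stack of three fits the description, and I'll enlarge it to confirm.

```bash
python3 - <<'E'
import cv2,numpy as np
t=np.load("top0.npz");s=np.load("side0.npz")
def c(im,x,y,r,S=400):return cv2.resize(im[y-r:y+r,x-r:x+r],(S,S),interpolation=cv2.INTER_CUBIC)
# 
a=np.hstack([c(t['im'],257,267,24),c(t['im'],503,197,24)])
cv2.imwrite("pics/crop1.png",a)
a=np.hstack([c(s['im'],317,333,30),c(s['im'],290,135,30)])
cv2.imwrite("pics/crop2.png",a)
E
```

```text
(no output)
```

View pics/crop1.png

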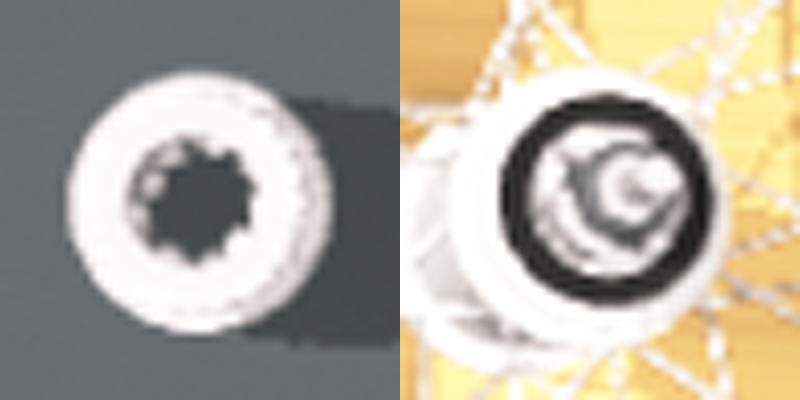

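View pics/crop2.png

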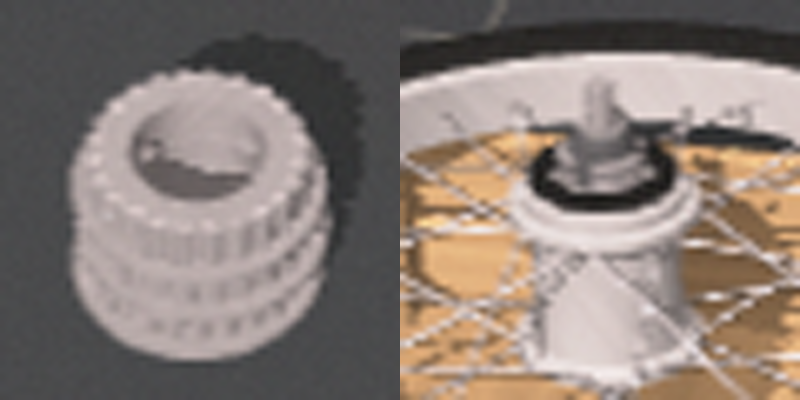

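```bash
cat >h.py <<'E'
import numpy as np,cv2
from cell import status,eyes,ctrl
def ray(p,uv,z):
    R=np.array(p['R']);t=np.array(p['t']);C=-R.T@t
    d=R.T@np.array([(uv[0]-p['cx'])/p['fx'],(uv[1]-p['cy'])/p['fy'],1.])
    return C+d*(z-C[2])/d[2]
def cloud(p,d,x0,x1,y0,y1):
    v,u=np.mgrid[y0:y1,x0:x1]; z=d[y0:y1,x0:x1].astype(float)
    P=np.stack([(u-p['cx'])/p['fx']*z,(v-p['cy'])/p['fy']*z,z],-1)-np.array(p['t'])
    return P@np.array(p['R']),z>0   # R^T (Xc-t)
def proj(p,X):
    c=np.array(p['R'])@np.array(X)+p['t'];return p['fx']*c[0]/c[2]+p['cx'],p['fy']*c[1]/c[2]+p['cy']
E
python3 - <<'E'
from h import *
for n,(st,hb) in {"top":((257,267),(503,197)),"side":((317,333),(290,135))}.items():
    f=np.load(n+"0.npz");p=eyes.camera_params(n)
    X,ok=cloud(p,f['d'],st[0]-26,st[0]+27,st[1]-26,st[1]+27)
    tab=X[ok&(X[...,2]<15)];print(n,'table z',np.median(tab[:,2]),tab[:,2].std())
    m=ok&(abs(X[...,2]-43.5)<4);P=X[m]
    print(' top face z',np.median(P[:,2]),P[:,2].std(),len(P))
    (c,r)=cv2.minEnclosingCircle(P[:,:2].astype(np.float32));print(' circ',c,r, 'mean',P.mean(0))
    X,ok=cloud(p,f['d'],hb[0]-26,hb[0]+27,hb[1]-26,hb[1]+27)
    g=f['im'][hb[1]-26:hb[1]+27,hb[0]-26:hb[0]+27].max(-1)
    m=ok&(X[...,2]>170);print(' axle',X[m].mean(0),X[m].max(0),m.sum())
    m=ok&(abs(X[...,2]-149)<4)&(g<70);P=X[m];
    if len(P)>4:print(' seal',P.mean(0),cv2.minEnclosingCircle(P[:,:2].astype(np.float32)),len(P))
f=np.load("top0.npz");p=eyes.camera_params("top")
X,ok=cloud(p,f['d'],244,271,254,281);np.set_printoptions(linewidth=250)
print(np.round(X[...,2]).astype(int))
E
```

```text
top table z 0.4601573934141895 2.3944879973827913
 top face z 43.66593491680037 1.8785223938061992 312
 circ (459.3532409667969, 323.41925048828125) 29.63478660583496 mean [459.50607431 323.78151322  43.60716194]
 axle [ 605.78397947 -195.84502375  179.73246972] [ 610.81461724 -191.41096288  187.29839921] 33
 seal [ 606.85329771 -197.00620885  149.69866249] ((606.55517578125, -197.39283752441406), 26.082481384277344) 159
side table z 0.4991384694157781 2.5892304228537117
 top face z 43.54398487687173 1.6199900396107345 475
 circ (460.1195983886719, 323.85418701171875) 31.27220916748047 mean [460.2883429  325.33860609  43.39140182]
 axle [ 607.10841943 -194.5391005   177.71909573] [ 611.53638959 -187.67311845  185.49589953] 25
 seal [ 605.15292854 -186.87355939  149.01877236] ((608.0564575195312, -195.5270233154297), 28.650388717651367) 76
[[   4   -2    3    0   -2   29   32   36   45   33   28   46   42   35   42   31   31   30   30   32    1    4    0    1    2    1    3]
 [   1    1    0   31   31   31   33   44   45   44   45   46   43   42   43   41   32   32   29   32   34    2
[... 2777 characters left out ...]
 16    0]
 [  31   32 1174   45   46   42   41   42   46   44   44   43   44   44   41   45   43   43   42   41   45   39   36   33   20   -2    4]
 [   4   31   32   31   43   42   42   43   41   44   44   44   45   43   44   43   41   48   47   41   31   34   33   20   -1    0    3]
 [  -1    3   31   33   43   44   44   44   42   44   44   47   42   43   45   44   47   43   43   33   30   34   17    2   -3   -1   -1]
 [   2    4    2   31   32   30   33   39   41   45   47   49   46   47   44   47   33   34   32   29   28   17    2    0    3    2    1]
 [  -4    2    3   -2    1   30   33   31   33   30   32   40   38   30   30   33   32   33   27   32   18   -3    1    5    1    2   -2]]
```

```bash
python3 - <<'E'
from h import *
f=np.load("top0.npz");p=eyes.camera_params("top")
np.set_printoptions(linewidth=250)
x0,y0=244,254
X,ok=cloud(p,f['d'],244,271,254,281);c=np.array([459.45,323.6])
v,u=np.mgrid[254:281,244:271]
S=0
for a,b in zip(u[ok],v[ok]):
    z=X[b-y0,a-x0,2]
    q=ray(p,(a,b),35)[:2]-c; r=np.hypot(*q)
    if 11<r<18 and 32<z<39.6:
        th=np.arctan2(q[1],q[0]);print(a,b,round(z,1),round(r,1),round(np.degrees(th)%120,1),round(np.degrees(th),1)); 
print("centre px",proj(p,[*c,43.5]))
D=[];I=[]
for k in range(6):
    im,d=eyes.get_image("top");D.append(d);I.append(im)
d=np.median(D,0);im=np.mean(I,0);np.savez("topavg.npz",d=d,im=im)
X,ok=cloud(p,d,488,520,182,214)
print(np.round(X[...,2]).astype(int))
g=im[182:214,488:520].mean(-1).astype(int);print(g)
print([proj(p,[607,-197,z]) for z in (146,157,165,183)])
X,ok=cloud(p,d,244,271,254,281);
v,u=np.mgrid[254:281,244:271]
L=[]
for a,b in zip(u[ok],v[ok]):
    z=X[b-y0,a-x0,2]
    q=ray(p,(a,b),35)[:2]-c; r=np.hypot(*q)
    if 11<r<18 and 32.5<z<38:
        L.append((a,b,round(z,1),round(r,1),round(np.degrees(np.arctan2(q[1],q[0])),1)))
print(*L,sep="\n")
th=np.array([l[4] for l in L])
print("mean mod120",np.degrees(np.angle(np.exp(3j*np.radians(th)).mean()))/3)
m=ok&(abs(X[...,2]-43.5)<3);print(cv2.minEnclosingCircle(X[m][:,:2].astype(np.float32)),X[m].mean(0))
E
```

```text
257 260 35.0 15.9 110.0 -10.0
258 260 35.7 16.4 102.3 -17.7
259 260 32.7 17.3 95.2 -24.8
251 261 33.2 17.0 39.1 39.1
258 261 38.7 14.3 99.3 -20.7
248 268 34.4 17.3 98.8 98.8
249 268 32.3 15.1 100.0 100.0
248 269 36.3 17.8 106.0 106.0
249 269 36.1 15.6 108.2 108.2
249 270 34.5 16.4 115.7 115.7
250 270 34.4 14.4 119.5 119.5
261 271 37.4 15.3 113.5 -126.5
260 272 35.6 15.2 101.5 -138.5
261 272 33.9 16.7 107.4 -132.6
260 273 39.2 16.9 96.6 -143.4
centre px (np.float64(255.17828635649266), np.float64(266.7948520539899))
[[ 14  87  14 ...  14  13  12]
 [ 87  12  12 ...  13  93  93]
 [ 87  13  14 ...  93  13  11]
 ...
 [102 107 106 ...  11  13  14]
 [ 96  98 102 ...  13  14  14]
 [ 93  94  95 ...  13  16  14]]
[[193 208 188 ... 233 217 236]
 [231 226 163 ... 228 223 248]
 [212 192 182 ... 238 209 210]
 ...
 [174 159 172 ... 179 181 181]
 [191 169 157 ... 198 179 179]
 [214 196 172 ... 228 185 184]]
[(np.float64(502.28367365592885), np.float64(196.8284262859935)), (np.float64(504.2552570989328), np.float64(195.9223432956041)), (np.float64(505.7156291364463), np.float64(195.25119834988726)), 
[... 788 characters left out ...]
64(34.7), np.float64(17.8), np.float64(106.0))
(np.int64(249), np.int64(269), np.float64(34.0), np.float64(15.6), np.float64(108.2))
(np.int64(249), np.int64(270), np.float64(34.8), np.float64(16.4), np.float64(115.7))
(np.int64(261), np.int64(271), np.float64(34.5), np.float64(15.3), np.float64(-126.5))
(np.int64(260), np.int64(272), np.float64(35.9), np.float64(15.2), np.float64(-138.5))
(np.int64(261), np.int64(272), np.float64(35.6), np.float64(16.7), np.float64(-132.6))
(np.int64(260), np.int64(273), np.float64(36.5), np.float64(16.9), np.float64(-143.4))
mean mod120 -13.624581750045133
((459.4127197265625, 323.4679260253906), 29.691865921020508) [459.23069802 322.73402592  43.76840746]
```

```bash
python3 - <<'E'
from h import *
import sys
np.set_printoptions(linewidth=250,threshold=sys.maxsize)
f=np.load("topavg.npz");p=eyes.camera_params("top");d=f['d'];im=f['im']
X,ok=cloud(p,d,492,519,184,209)
print(np.round(X[...,2]).astype(int)); print(im[184:209,492:519].mean(-1).astype(int))
a=cv2.resize(im[182:212,490:520].astype(np.uint8),(600,600),interpolation=cv2.INTER_CUBIC)
cv2.imwrite("pics/hub.png",a)
E
```

```text
[[139 139 138 138 139 142 141 145 143 149 150 151 150 144 144 138 139 138  15  14  13  14  89 131  92  93  13]
 [138 138 139 144 143 143 151 151 149 149 150 149 150 150 150 150 151 138 137 137  91  90  92 132  13  11  11]
 [138 144 143 142 149 148 149 150 149 150 149 150 150 150 149 151 149 149 145 138 138  13  92 133  14  12  12]
 [143 143 148 151 150 149 150 150 150 150 147 150 149 149 150 150 149 150 149 149 138 137  12 134  14  13  13]
 [143 148 150 150 150 150 150 149 150 146 144 143 148 149 150 151 149 150 151 150 150 137 139 132  12  15  13]
 [147 150 150 149 151 150 144 148 147 159 158 158 158 157 158 158 151 148 150 151 149 150 139  14  11  14  11]
 [150 149 150 150 149 147 147 147 158 159 158 161 164 163 164 163 157 152 150 149 151 150 138 138  12  12  14]
 [149 149 150 150 145 146 154 158 158 158 163 164 164 166 165 164 163 144 150 151 151 149 149 138  14  12  14]
 [149 150 151 150 148 147 151 156 160 163 165 167 165 167 167 167 184 183 184 151 148 150 150 143 136  14  14]
 [151 150 152 148 148 146 148 157 161 165 166 166 166 167 176 185 182 184 184 184 149 149 150 151 138
[... 3751 characters left out ...]
 121  36  37  40 123 214 229 207]
 [199  85  53  52  53 131 189 187 156 149 203 238 234 231 217 183 200 190 117  37  38  40  74 174 230 218 198]
 [251 181  51  52  53  52 133 188 199 216 222 230 238 238 239 233 201 120  42  43  43  59 150 224 236 216 189]
 [254 243 112  51  52  52  51  73 144 238 243 223 225 222 219 180  94  53  53  53  63 132 218 238 229 198 187]
 [252 253 230 118  57  50  51  51  51  52  75 103 113  86  52  51  52  53  53  78 139 218 239 237 212 180 189]
 [249 253 253 241 173  84  50  51  51  52  52  53  53  53  52  51  51  52  78 156 224 239 236 227 205 186 173]
 [253 250 253 254 252 226 166  94  61  49  50  52  53  52  52  76  93 126 175 224 238 238 226 211 217 206 182]]
```

View pics/hub.png

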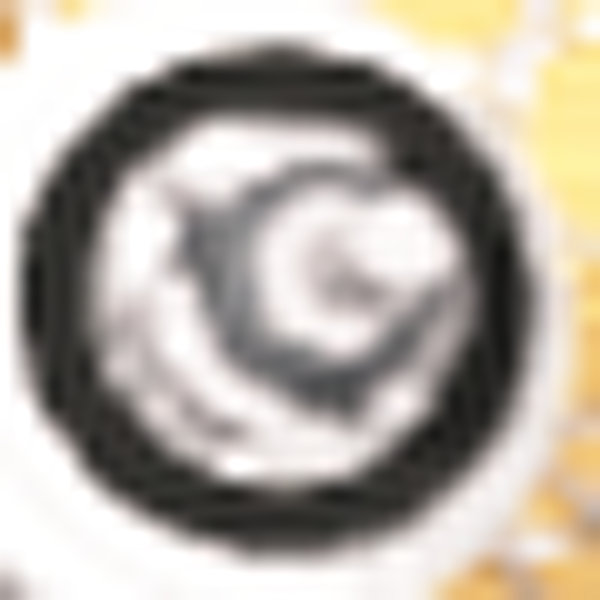

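```bash
python3 - <<'E'
from h import *
f=np.load("topavg.npz");p=eyes.camera_params("top");d=f['d'];im=f['im']
print("C",-np.array(p['R']).T@p['t'])
X,ok=cloud(p,d,484,524,176,218); g=im[176:218,484:524].mean(-1)
m=ok&(abs(X[...,2]-150)<1.7)&(g<110)
n,l=cv2.connectedComponents(m.astype(np.uint8)); 
m=(l==np.argmax(np.bincount(l[l>0])))
# outer edge: pixel rays on z=149.5, fit circle by outermost per angle
v,u=np.mgrid[176:218,484:524]
Q=np.array([ray(p,(a,b),149.3)[:2] for a,b in zip(u[m],v[m])])
print(cv2.minEnclosingCircle(Q.astype(np.float32)))
hull=cv2.convexHull(Q.astype(np.float32))[:,0]
from scipy.optimize import least_squares
r=least_squares(lambda x:np.hypot(hull[:,0]-x[0],hull[:,1]-x[1])-x[2],[607,-197,27]).x;print("hull fit",r)
c=r[:2]
B={}
for a,b in zip(u.ravel(),v.ravel()):
    q=ray(p,(a,b),157.5)[:2]-c;rr=np.hypot(*q)
    if 12.6<rr<16.4:
        th=np.degrees(np.arctan2(q[1],q[0]));B.setdefault(int(th//10)*10,[]).append((int(round(X[b-176,a-484,2])),round(rr,1)))
for k in sorted(B):print(k,sorted(B[k]))
E
```

```text
C [ 426.52746026  185.84055462 1174.36733075]
((607.3350219726562, -197.54733276367188), 26.183700561523438)
hull fit [ 607.22887539 -197.58523286   25.45677502]
-180 [(146, np.float64(14.9)), (148, np.float64(15.1)), (157, np.float64(12.9))]
-170 [(152, np.float64(13.1)), (152, np.float64(15.6))]
-160 [(156, np.float64(13.6)), (157, np.float64(16.3)), (158, np.float64(14.5))]
-150 [(158, np.float64(13.9)), (159, np.float64(15.5)), (162, np.float64(12.7))]
-140 [(157, np.float64(15.2))]
-130 [(158, np.float64(13.9)), (158, np.float64(15.6)), (163, np.float64(12.8))]
-120 [(159, np.float64(14.6))]
-110 [(157, np.float64(15.7)), (158, np.float64(13.8)), (161, np.float64(13.3))]
-100 [(158, np.float64(15.3)), (159, np.float64(15.2)), (165, np.float64(13.1))]
-90 [(159, np.float64(15.3)), (183, np.float64(13.3))]
-80 [(158, np.float64(15.7)), (184, np.float64(13.7))]
-70 [(184, np.float64(12.6)), (184, np.float64(14.5))]
-60 [(151, np.float64(15.5)), (184, np.float64(13.8))]
-50 [(144, np.float64(13.6)), (150, np.float64(15.1))]
-40 [(152, np.float64(15.2)), (157, np.float64(14.0))]
-30 
[... 539 characters left out ...]
157, np.float64(12.8))]
70 [(148, np.float64(16.0)), (154, np.float64(14.0))]
80 [(149, np.float64(15.8)), (153, np.float64(13.7))]
90 [(157, np.float64(16.0)), (158, np.float64(15.7)), (159, np.float64(13.7))]
100 [(158, np.float64(14.0)), (158, np.float64(14.5))]
110 [(158, np.float64(15.4)), (160, np.float64(12.6))]
120 [(157, np.float64(13.5)), (158, np.float64(14.7))]
130 [(158, np.float64(13.1)), (158, np.float64(14.6)), (158, np.float64(16.1))]
140 [(156, np.float64(13.3)), (157, np.float64(15.1)), (158, np.float64(16.2))]
150 [(159, np.float64(14.1)), (159, np.float64(16.1))]
160 [(157, np.float64(13.4)), (159, np.float64(15.4))]
170 [(146, np.float64(15.0)), (158, np.float64(13.0))]
```

```bash
cat >>h.py <<'E'
from scipy.spatial.transform import Rotation as Ro
def st():
    s=status.read_state();R=Ro.from_euler('xyz',s['tool_rot']).as_matrix();return s,R
def plan(target):
    s,R=st();d=np.array(target)-s['eef_pos'];print('t',round(s['clock'],2),'pos',s['eef_pos'].round(1),'F',s['force'].round(1),'T',s['torque'].round(2),'w',round(s['width'],1),'tilt',(R[:,0]).round(4),'yaw of z',round(np.degrees(np.arctan2(R[1,2],R[0,2])),1),'q',s['qpos'].round(2))
    print('tool shift',(R.T@d).round(1))
E
python3 - <<'E'
from h import *
s,R=st();print(R.round(3));plan([459.4,323.5,130])
E
```

```text
[[-0.    -0.939  0.344]
 [-0.     0.344  0.939]
 [-1.     0.    -0.   ]]
t 0.4 pos [223.3 610.3 196. ] F [-0.2  0.8 -0.1] T [-0.04 -0.06  0.02] w 85.3 tilt [-1.e-04 -3.e-04 -1.e+00] yaw of z 69.9 q [-1.29  0.63  0.04  1.52 -0.03  1.   -0.02]
tool shift [  66.  -320.3 -188.2]
```

>>> {"method": "apply_moves", "body": {
  "targets": [
    [[5,-30,-18],0,85],
    [[8,-50,-29],0,85],
    [[10,-52,-30],0,85],
    [[10,-52,-30],0,85],
    [[10,-52,-30],0,85],
    [[10,-45,-27],0,85],
    [[5,-25,-15],0,85],
    [[0,0,0],0,85]
  ]
}}

```text
clock: 1.4
eef_pos: [456.5, 331.8, 135.7]
tool_rot: [-0.105, 1.566, 1.117]
force: [-0.9, 0.2, 0.7]
width: 85.0
```

```bash
python3 -c "
from h import *
plan([459.4,323.5,130])"
```

```text
t 1.4 pos [456.5 331.8 135.7] F [-0.9  0.2  0.7] T [-0.04  0.09 -0.03] w 85.0 tilt [ 0.002   0.0041 -1.    ] yaw of z 70.0 q [-0.69  0.58  0.02  1.83 -0.02  0.73  0.56]
tool shift [ 5.7 -5.6 -6.8]
```

>>> {"method": "apply_moves", "body": {
  "targets": [
    [[20,-5.5,-7],0,85],
    [[30,0,0],0,85],
    [[22,0,0],0,85],
    [[10,0,0],0,85],
    [[0,0,0],0,85]
  ]
}}

```text
clock: 2.02
eef_pos: [457.0, 331.8, 53.6]
tool_rot: [0.058, 1.559, 1.287]
force: [1.2, -0.3, 0.6]
width: 84.7
```

```bash
python3 -c "
from h import *
plan([459.4,323.5,29])
im,d=eyes.get_image('side');cv2.imwrite('pics/s1.png',cv2.resize(im[240:390,217:417],(800,600),interpolation=cv2.INTER_CUBIC))
im,d=eyes.get_image('top');cv2.imwrite('pics/t1.png',cv2.resize(im[192:342,157:357],(800,600),interpolation=cv2.INTER_CUBIC))
"
```

```text
t 2.02 pos [457.  331.8  53.6] F [ 1.2 -0.3  0.6] T [-0.02 -0.06  0.  ] w 84.7 tilt [ 0.0033  0.0112 -0.9999] yaw of z 70.4 q [-0.68  0.7   0.01  1.89 -0.02  0.54  0.58]
tool shift [24.5 -5.1 -7.3]
```

View pics/s1.png

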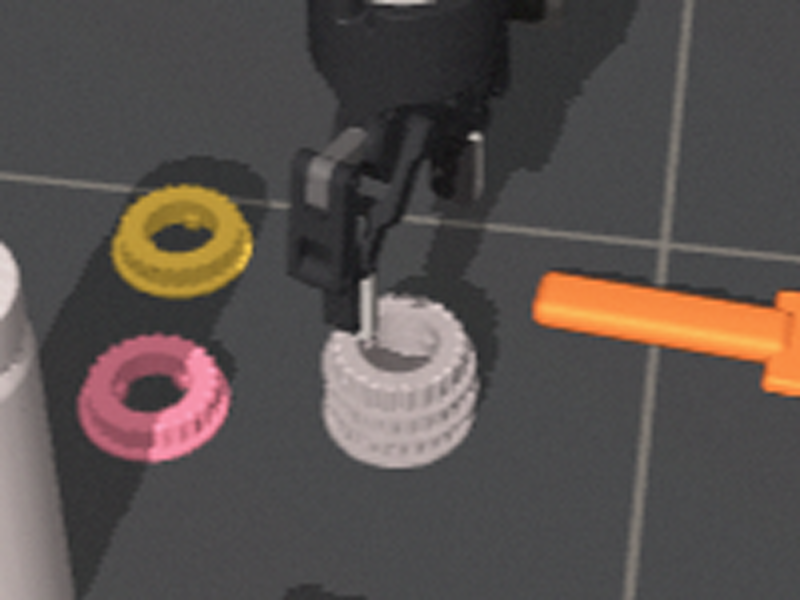

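View pics/t1.png

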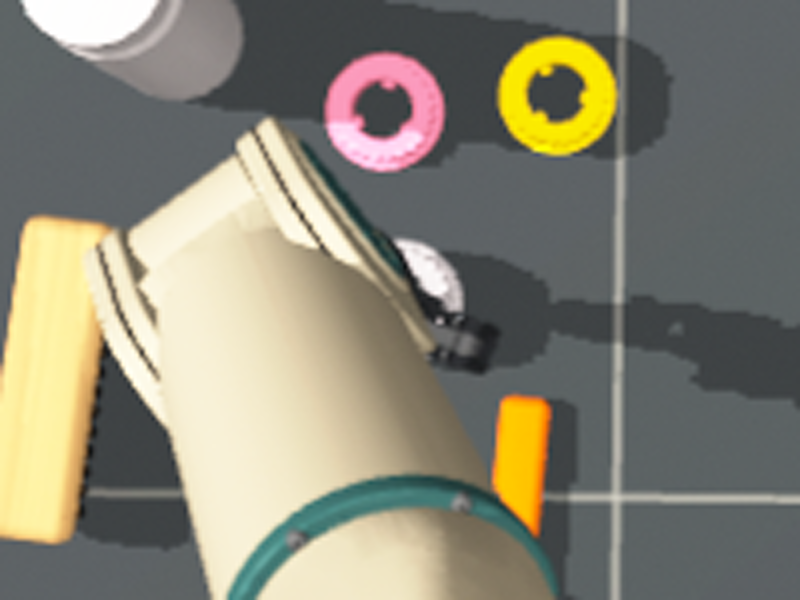

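>>> {"method": "apply_moves", "body": {
  "targets": [
    [[0,-6,-8],0,85],
    [[0,0,0],0,85],
    [[0,0,0],0,85]
  ]
}}

```text
clock: 2.5
eef_pos: [462.3, 322.3, 56.4]
tool_rot: [-0.165, 1.555, 1.063]
force: [-0.3, 0.6, 0.1]
width: 85.3
```

```bash
python3 -c "
from h import *
plan([459.4,323.5,29])
"
```

```text
t 2.5 pos [462.3 322.3  56.4] F [-0.3  0.6  0.1] T [-0.03 -0.01 -0.03] w 85.3 tilt [ 0.0078  0.0141 -0.9999] yaw of z 70.4 q [-0.66  0.69  0.01  1.9  -0.02  0.54  0.59]
tool shift [27.4  3.2 -0.3]
```

```bash
python3 -c "
from h import *
for i in range(5):
    plan([459.4,323.5,29]);eyes.get_image('top')
"
```

```text
t 2.5 pos [462.3 322.3  56.4] F [-0.3  0.6  0.1] T [-0.03 -0.01 -0.03] w 85.3 tilt [ 0.0078  0.0141 -0.9999] yaw of z 70.4 q [-0.66  0.69  0.01  1.9  -0.02  0.54  0.59]
tool shift [27.4  3.2 -0.3]
t 2.55 pos [462.4 322.1  56.3] F [-0.1 -0.9  0.3] T [ 0.02 -0.    0.01] w 85.2 tilt [ 0.0078  0.0138 -0.9999] yaw of z 70.4 q [-0.66  0.69  0.01  1.9  -0.02  0.54  0.59]
tool shift [27.3  3.3 -0.1]
t 2.6 pos [462.2 322.2  56.2] F [0.3 0.2 0. ] T [-0.04  0.03  0.02] w 84.8 tilt [ 0.0076  0.0137 -0.9999] yaw of z 70.4 q [-0.66  0.69  0.01  1.9  -0.02  0.54  0.59]
tool shift [27.2  3.2 -0.1]
t 2.65 pos [462.1 322.3  56.1] F [ 0.4  0.1 -0.2] T [ 0.02  0.01 -0.  ] w 85.2 tilt [ 0.0075  0.0137 -0.9999] yaw of z 70.4 q [-0.66  0.69  0.01  1.9  -0.02  0.54  0.59]
tool shift [27.1  3.  -0.1]
t 2.7 pos [462.  322.3  56. ] F [ 0.   0.8 -0.6] T [-0.06  0.06 -0.  ] w 84.7 tilt [ 0.0072  0.0136 -0.9999] yaw of z 70.4 q [-0.66  0.69  0.01  1.9  -0.02  0.54  0.59]
tool shift [27.   2.9 -0.1]
```

>>> {"method": "apply_moves", "body": {
  "targets": [
    [[10,3,0],0,85],
    [[8,0,0],0,85],
    [[6,0,0],0,85],
    [[3,0,0],0,85],
    [[0,0,0],0,85]
  ]
}}

```text
clock: 3.38
eef_pos: [458.2, 323.8, 26.0]
tool_rot: [-0.076, 1.557, 1.154]
force: [0.3, -0.5, 0.7]
width: 84.8
```

```bash
python3 -c "
from h import *
plan([459.4,323.5,29])
im,d=eyes.get_image('side');cv2.imwrite('pics/s2.png',cv2.resize(im[240:390,217:417],(800,600),interpolation=cv2.INTER_CUBIC))
"
```

```text
t 3.38 pos [458.2 323.8  26. ] F [ 0.3 -0.5  0.7] T [-0.05 -0.03 -0.01] w 84.8 tilt [ 0.0056  0.0126 -0.9999] yaw of z 70.5 q [-0.66  0.74  0.    1.91 -0.02  0.47  0.59]
tool shift [-3.  -1.2  0.2]
```

View pics/s2.png

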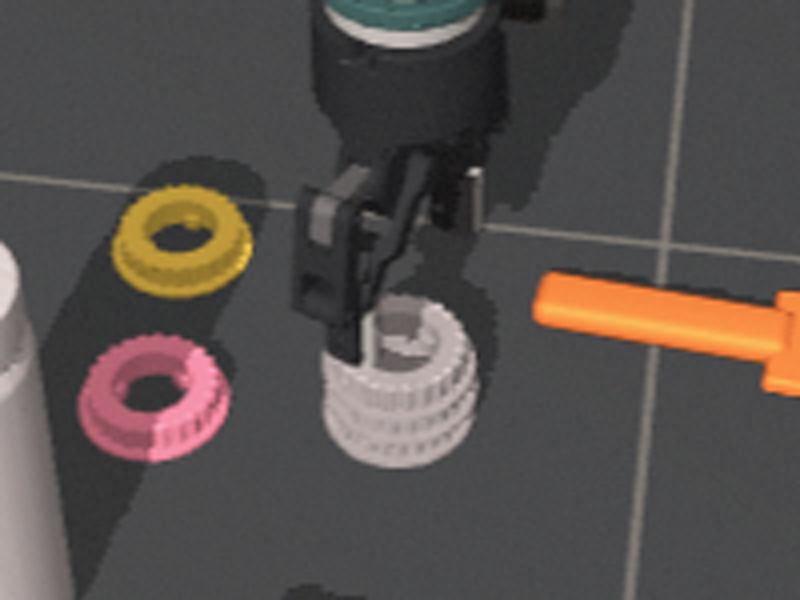

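```bash
python3 -c "
from h import *
p=eyes.camera_params('side')
s,R=st();print(R.round(3),s['eef_pos'])
for sg in(1,-1):
  for b in (-8,0,10,13,20):
    for o in(43,57):
      X=s['eef_pos']+R@np.array([-b,0,sg*o]);u,v=proj(p,X);print(sg,b,o,X.round(),'crop',round((u-217)*4),round((v-240)*4))
X,ok=cloud(p,eyes.get_image('side')[1],217,417,240,390)
for c in[(345,355),(345,340),(335,355),(345,320),(368,350),(475,215),(475,190)]:print(c,X[c[1]//4,c[0]//4].round())
"
```

```text
[[ 0.006 -0.942  0.335]
 [ 0.013  0.335  0.942]
 [-1.    -0.001  0.014]] [458.34177642 323.78318128  26.21419592]
1 -8 43 [473. 364.  19.] crop 357 447
1 -8 57 [477. 378.  19.] crop 341 468
1 0 43 [473. 364.  27.] crop 356 434
1 0 57 [477. 377.  27.] crop 340 456
1 10 43 [473. 364.  37.] crop 356 418
1 10 57 [477. 377.  37.] crop 340 440
1 13 43 [473. 364.  40.] crop 356 413
1 13 57 [477. 377.  40.] crop 340 435
1 20 43 [473. 364.  47.] crop 356 402
1 20 57 [477. 377.  47.] crop 339 424
-1 -8 43 [444. 283.  18.] crop 448 322
-1 -8 57 [439. 270.  17.] crop 462 303
-1 0 43 [444. 283.  26.] crop 448 309
-1 0 57 [439. 270.  25.] crop 462 290
-1 10 43 [444. 283.  36.] crop 449 294
-1 10 57 [439. 270.  35.] crop 463 275
-1 13 43 [444. 283.  39.] crop 449 289
-1 13 57 [439. 270.  38.] crop 463 270
-1 20 43 [444. 283.  46.] crop 449 278
-1 20 57 [439. 270.  45.] crop 463 259
(345, 355) [475. 375.  89.]
(345, 340) [475. 374.  95.]
(335, 355) [480. 376.  89.]
(345, 320) [470. 393. 127.]
(368, 350) [465. 370.  88.]
(475, 215) [433. 287.  92.]
(475, 190) [433. 287. 107.]
```

```bash
python3 -c "
from h import *
for n,b in (('side',(455,500,370,455)),('top',(70,120,390,435))):
  p=eyes.camera_params(n);d=np.load(n+'0.npz')['d']
  X,ok=cloud(p,d,*b); m=ok&(X[...,2]>100)&(X[...,2]<420)
  P=X[m];o=np.argsort(P[:,2]);print(n,P[o[:12]].round(),P[o[-3:]].round())
im=np.load('side0.npz')['im'];cv2.imwrite('pics/s3.png',cv2.resize(im[330:480,430:590],(640,600)))
p=eyes.camera_params('side');print(proj(p,[223,610,196]),proj(p,[223,610,209]))
"
```

```text
side [[233. 657. 245.]
 [232. 657. 245.]
 [231. 657. 245.]
 [247. 652. 245.]
 [248. 652. 245.]
 [233. 657. 246.]
 [249. 652. 247.]
 [249. 651. 247.]
 [231. 658. 247.]
 [230. 659. 248.]
 [232. 658. 248.]
 [248. 651. 248.]] [[230. 647. 357.]
 [231. 646. 357.]
 [230. 647. 357.]]
top [[210. 561. 246.]
 [211. 562. 249.]
 [216. 563. 250.]
 [213. 559. 251.]
 [216. 561. 251.]
 [215. 559. 251.]
 [217. 564. 252.]
 [215. 560. 252.]
 [215. 562. 253.]
 [210. 556. 253.]
 [213. 560. 254.]
 [210. 558. 254.]] [[212. 573. 355.]
 [215. 573. 355.]
 [214. 571. 357.]]
(np.float64(477.4901011135785), np.float64(435.66312572427387)) (np.float64(479.29068374691155), np.float64(429.12749200746805))
```

View pics/s3.png

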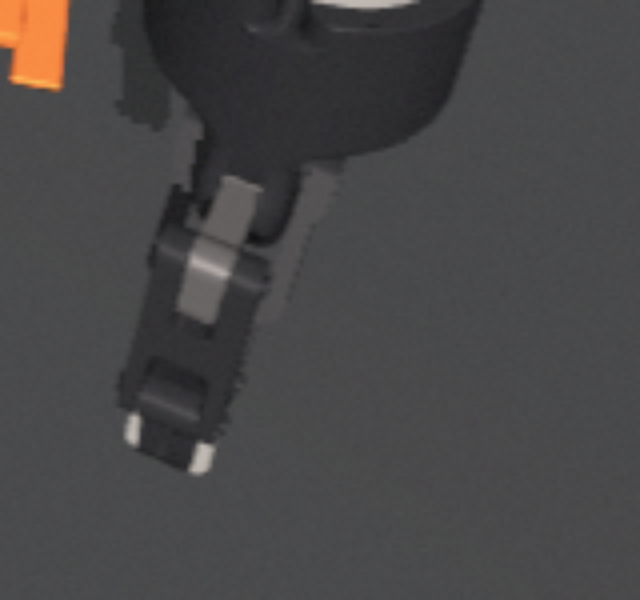

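```bash
python3 -c "
from h import *
p=eyes.camera_params('side');im,d=eyes.get_image('side')
X,ok=cloud(p,d,280,350,290,345);s,R=st();print(s['eef_pos'])
loc=(X-s['eef_pos'])@R   # tool coords
m=ok&(abs(abs(loc[...,2])-47)<12)&(abs(loc[...,1])<16)&(X[...,2]>55)
P=loc[m];o=np.argsort(-P[:,0]);print(P[o[:15]].round(1))
print('canister top check')
X,ok=cloud(p,d,180,225,295,330);print(np.median(X[...,2]),X[...,2].max())
d0=np.load('side0.npz')['d'];X,ok=cloud(p,d0,455,500,370,455)
import numpy as np
loc=(X-np.array([223.3,610.3,196.0]))@Ro.from_euler('xyz',[-3.11124959,  1.56895325, -1.89122432]).as_matrix()
m=ok&(abs(abs(loc[...,2])-47)<12)&(abs(loc[...,1])<16)&(X[...,2]>55)
P=loc[m];o=np.argsort(-P[:,0]);print(P[o[:15]].round(1))
"
```

```text
[458.55444643 323.97687944  26.57077505]
[[-47.2   2.2 -45.6]
 [-47.4   5.4 -47.1]
 [-47.5  -2.  -45.9]
 [-48.1   7.   47. ]
 [-48.2  -6.1 -45.9]
 [-48.2  -3.3 -44.4]
 [-48.4   8.6  46.5]
 [-48.8   7.3 -43.4]
 [-50.    9.4 -43.3]
 [-50.   -3.6 -45. ]
 [-50.    2.4  49. ]
 [-50.2  -9.5 -44.6]
 [-50.6   7.1  47. ]
 [-50.7   5.4 -43.1]
 [-50.8   5.7  48. ]]
canister top check
189.89821443945095 794.9802449468667
[[-48.7   7.3  47.3]
 [-49.3   8.2  47.2]
 [-49.3   9.1  46.7]
 [-49.4  -8.1  46.8]
 [-49.6  -9.   47.5]
 [-50.5   7.   47.4]
 [-50.7 -10.2  47.6]
 [-51.2 -10.5  46.8]
 [-51.5   8.9  47. ]
 [-51.6  10.2  47.8]
 [-52.2   8.   48.1]
 [-52.4  -9.5  47.1]
 [-52.7   8.6  46.7]
 [-52.8   9.9  47.4]
 [-52.9  -8.2  48.1]]
```

The finger tips measure 47.5 mm behind the reported TCP, both now and at the start. With the jaws open I expected 13 mm, so I'll go by the cameras for height.

>>> {"method": "apply_moves", "body": {
  "targets": [
    [[8,-1,0],0,72],
    [[8,0,0],0,72],
    [[7,0,0],0,72],
    [[4,0,0],0,72],
    [[1,0,0],0,72],
    [[0,0,0],0,72]
  ]
}}

```text
clock: 4.28
eef_pos: [459.9, 324.0, -3.4]
tool_rot: [-0.114, 1.556, 1.116]
force: [0.1, -0.7, 0.2]
width: 72.0
```

```bash
cat >>h.py <<'E'
def tips(x0,x1,y0,y1,half,zmin,cam='side'):
    p=eyes.camera_params(cam);im,d=eyes.get_image(cam);s,R=st()
    X,ok=cloud(p,d,x0,x1,y0,y1);loc=(X-s['eef_pos'])@R
    m=ok&(abs(loc[...,1])<15)&(X[...,2]>zmin)&(abs(abs(loc[...,2])-half)<10)
    for sg in(1,-1):
        P=loc[m&(loc[...,2]*sg>0)];W=X[m&(loc[...,2]*sg>0)];o=np.argsort(W[:,2])[:8];print(sg,len(P),P[o].round(1).tolist(),W[o][:,2].round(1))
    return im
E
python3 -c "
from h import *
plan([459.4,323.5,-5.5])
im=tips(270,360,260,360,41,46)
cv2.imwrite('pics/s4.png',cv2.resize(im[240:390,217:417],(800,600),interpolation=cv2.INTER_CUBIC))
"
```

```text
t 4.28 pos [459.9 324.   -3.4] F [ 0.1 -0.7  0.2] T [-0.04 -0.    0.01] w 72.0 tilt [ 0.0065  0.0133 -0.9999] yaw of z 70.4 q [-0.66  0.79  0.    1.92 -0.02  0.42  0.59]
tool shift [ 2.1  0.3 -0.7]
1 829 [[-49.5, 6.5, 41.0], [-50.2, 9.5, 42.8], [-50.8, -6.0, 46.6], [-51.1, 11.7, 39.8], [-51.4, 7.0, 45.3], [-51.4, -0.1, 46.6], [-51.6, 4.1, 47.1], [-52.1, 10.0, 36.6]] [46.8 47.5 48.2 48.3 48.7 48.7 49.  49.3]
-1 194 [[-50.0, -7.8, -36.5], [-50.3, 1.6, -38.2], [-50.4, -9.2, -35.2], [-50.4, -8.8, -38.3], [-50.6, 6.1, -37.4], [-51.1, 9.1, -35.5], [-51.4, -2.3, -37.8], [-51.4, 3.7, -38.1]] [46.1 46.4 46.5 46.6 46.7 47.3 47.5 47.5]
```

View pics/s4.png

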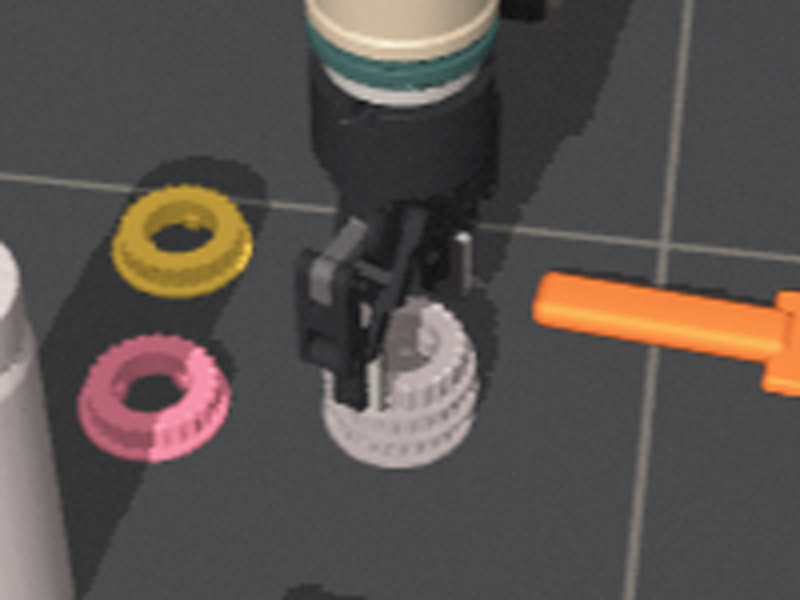

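```bash
python3 -c "
from h import *
im=tips(270,360,260,360,46,24)
"
```

```text
1 469 [[-44.5, 5.0, 41.9], [-45.8, 6.0, 40.1], [-46.2, 8.8, 41.6], [-46.4, 7.4, 42.6], [-48.5, 11.3, 42.6], [-50.1, 10.9, 41.9], [-50.4, 11.4, 39.3], [-50.6, 10.5, 37.5]] [41.9 43.2 43.6 43.8 45.9 47.5 47.7 47.9]
-1 196 [[-42.2, 1.4, -38.7], [-42.2, -3.0, -39.2], [-43.2, 3.5, -38.6], [-43.3, -6.8, -38.7], [-44.2, -4.8, -38.8], [-44.4, -0.4, -38.1], [-45.3, 3.2, -39.0], [-45.6, 3.8, -41.9]] [38.4 38.4 39.4 39.6 40.4 40.6 41.5 41.8]
```

>>> {"method": "apply_moves", "body": {
  "targets": [
    [[2.5,0,-0.5],0,72],
    [[0,0,0],0,72]
  ]
}}

```text
clock: 4.62
eef_pos: [460.1, 323.8, -5.5]
tool_rot: [-0.145, 1.555, 1.085]
force: [-0.0, 0.4, 0.6]
width: 72.0
```

```bash
python3 -c "
from h import *
plan([459.4,323.5,-5.5])
im=tips(270,360,260,360,46,24)
"
```

```text
t 4.62 pos [460.1 323.8  -5.5] F [-0.   0.4  0.6] T [-0.   -0.    0.04] w 72.0 tilt [ 0.0073  0.0139 -0.9999] yaw of z 70.4 q [-0.66  0.79  0.    1.92 -0.02  0.41  0.59]
tool shift [-0.   0.5 -0.5]
1 447 [[-43.7, 8.0, 40.1], [-45.3, 7.6, 39.3], [-46.0, 6.5, 40.7], [-47.3, 8.1, 43.7], [-48.2, 6.3, 40.5], [-48.9, -0.9, 45.1], [-49.3, 11.3, 38.9], [-50.0, 11.3, 42.2]] [38.9 40.5 41.2 42.5 43.4 44.2 44.5 45.2]
-1 210 [[-42.6, -0.8, -39.2], [-43.9, -6.2, -37.7], [-44.2, 4.4, -37.3], [-44.6, -1.5, -36.6], [-45.2, -4.0, -37.5], [-45.2, 3.6, -38.6], [-45.7, 8.2, -37.7], [-45.8, -0.5, -38.6]] [36.6 37.9 38.2 38.6 39.2 39.2 39.6 39.8]
```

Tips are at about 38 mm and will swing down to about 34–35 as they close on the rim, which spans 31.5–43.5. Closing now.

>>> {"method": "apply_moves", "body": {
  "targets": [
    [[0,0,0],0,62],
    [[0,0,0],0,55],
    [[0,0,0],0,50],
    [[0,0,0],0,50]
  ]
}}

```text
clock: 5.18
eef_pos: [460.4, 324.3, -4.3]
tool_rot: [-0.171, 1.554, 1.059]
force: [0.1, 0.8, -1.5]
width: 57.7
```

```bash
python3 -c "
from h import *
plan([459.4,323.5,-5.5])
im=tips(270,360,260,360,44,24)
"
```

```text
t 5.17 pos [460.4 324.3  -4.3] F [ 0.1  0.8 -1.5] T [-0.04  0.01 -0.07] w 57.7 tilt [ 0.0083  0.0148 -0.9999] yaw of z 70.5 q [-0.66  0.79  0.    1.92 -0.02  0.41  0.59]
tool shift [ 1.2  0.7 -1.1]
1 636 [[-40.9, 5.1, 34.3], [-43.0, 9.0, 34.3], [-43.1, 7.6, 35.3], [-44.1, 6.9, 34.0], [-46.2, 9.4, 34.8], [-46.6, -2.1, 39.0], [-48.2, 4.3, 39.8], [-48.5, 0.3, 39.7]] [37.1 39.2 39.4 40.3 42.4 43.  44.5 44.9]
-1 64 [[-42.9, 10.3, -38.3], [-47.0, 10.9, -36.8], [-50.4, 11.3, -36.0], [-51.2, 10.1, -34.4], [-52.7, 11.2, -36.2], [-55.8, 10.3, -37.9], [-56.4, 11.7, -35.1], [-61.1, 10.3, -37.6]] [37.9 42.  45.5 46.3 47.7 50.8 51.4 56.1]
```

>>> {"method": "apply_moves", "body": {
  "targets": [
    [[-3,0,0],0,50],
    [[-5,0,0],0,50],
    [[-6,0,0],0,50],
    [[-6,0,0],0,50],
    [[-6,0,0],0,50]
  ]
}}

```text
clock: 5.85
eef_pos: [459.7, 323.4, 22.7]
tool_rot: [-0.131, 1.555, 1.098]
force: [-0.4, -0.2, -2.1]
width: 58.0
```

```bash
python3 -c "
from h import *
plan([459.4,323.5,130])
im,d=eyes.get_image('side')
cv2.imwrite('pics/s5.png',cv2.resize(im[240:390,217:417],(800,600),interpolation=cv2.INTER_CUBIC))
"
```

```text
t 5.85 pos [459.7 323.4  22.7] F [-0.4 -0.2 -2.1] T [-0.05  0.01 -0.02] w 58.0 tilt [ 0.0071  0.0138 -0.9999] yaw of z 70.5 q [-0.66  0.75  0.    1.92 -0.02  0.47  0.59]
tool shift [-1.073e+02  1.000e-01  1.700e+00]
```

View pics/s5.png

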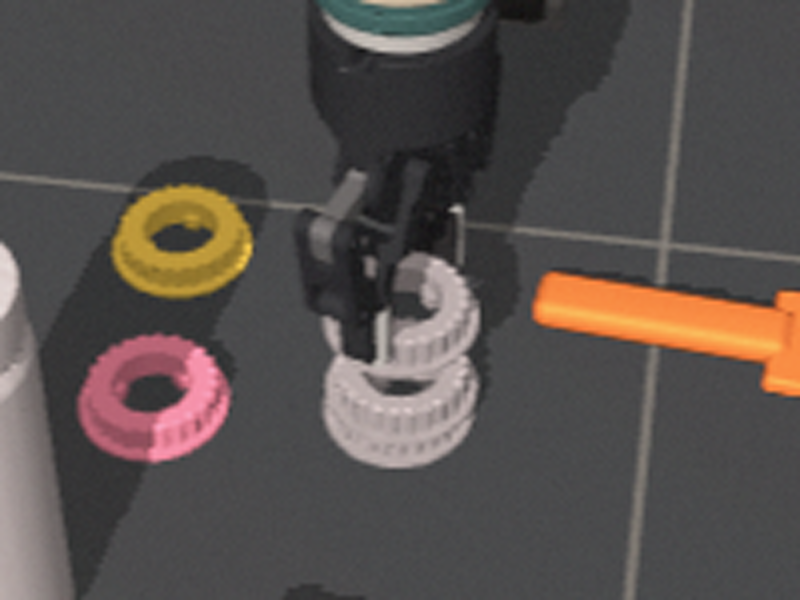

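>>> {"method": "apply_moves", "body": {
  "targets": [
    [[-15,0,0],4,50],
    [[-25,0,0],8,50],
    [[-30,0,0],8,50],
    [[-30,0,0],8,50],
    [[-25,0,0],6,50],
    [[-12,0,0],2,50],
    [[0,0,0],0,50]
  ]
}}

```text
clock: 6.78
eef_pos: [458.0, 321.4, 165.0]
tool_rot: [0.594, 1.554, 1.176]
force: [0.4, 0.5, -2.5]
width: 57.8
```

```bash
python3 -c "
from h import *
plan([607,-197.5,180])
"
```

```text
t 6.78 pos [458.  321.4 165. ] F [ 0.4  0.5 -2.5] T [-0.03 -0.01 -0.03] w 57.8 tilt [ 0.0064  0.0153 -0.9999] yaw of z 33.4 q [-0.81  0.54  0.23  1.83 -0.18  0.78  0.1 ]
tool shift [ -22.  -515.1 -160.9]
```

>>> {"method": "apply_moves", "body": {
  "targets": [
    [[-4,-25,-8],0,50],
    [[-4,-45,-14],0,50],
    [[-4,-55,-17],0,50],
    [[-3,-55,-17],0,50],
    [[-3,-55,-17],0,50],
    [[-3,-55,-17],0,50],
    [[-2,-55,-17],0,50],
    [[0,-50,-16],0,50],
    [[0,-40,-12],0,50],
    [[0,-20,-6],0,50]
  ]
}}

```text
clock: 8.02
eef_pos: [592.3, -145.8, 168.2]
tool_rot: [1.679, 1.551, 2.284]
force: [-0.5, 0.6, -1.6]
width: 57.9
```

```bash
python3 -c "
from h import *
plan([607,-197.5,180])
"
```

```text
t 8.03 pos [ 592.3 -145.8  168.2] F [-0.5  0.6 -1.6] T [-0.   -0.02  0.02] w 57.9 tilt [-0.0128  0.0147 -0.9998] yaw of z 34.7 q [ 0.07  0.62  0.22  1.65 -0.17  0.91  0.96]
tool shift [-12.7 -50.6 -17.3]
```

>>> {"method": "apply_moves", "body": {
  "targets": [
    [[-6,-18,-6],0,50],
    [[-5,-17,-6],0,50],
    [[-3,-10,-4],0,50],
    [[0,-3,-1],0,50],
    [[0,0,0],0,50]
  ]
}}

```text
clock: 8.65
eef_pos: [606.2, -193.8, 180.8]
tool_rot: [1.659, 1.547, 2.269]
force: [0.5, -0.6, -2.3]
width: 57.7
```

```bash
python3 -c "
from h import *
plan([607,-197.5,180])
im,d=eyes.get_image('side');print(st()[0]['eef_pos'])
np.savez('s6.npz',im=im,d=d)
cv2.imwrite('pics/s6.png',cv2.resize(im[60:210,190:390],(800,600),interpolation=cv2.INTER_CUBIC))
im,d=eyes.get_image('top');np.savez('t6.npz',im=im,d=d)
cv2.imwrite('pics/t6.png',cv2.resize(im[122:272,403:603],(800,600),interpolation=cv2.INTER_CUBIC))
"
```

```text
t 8.65 pos [ 606.2 -193.8  180.8] F [ 0.5 -0.6 -2.3] T [-0.02 -0.05  0.06] w 57.7 tilt [-0.0155  0.0184 -0.9997] yaw of z 35.0 q [ 0.15  0.64  0.22  1.56 -0.17  0.98  1.03]
tool shift [ 0.7 -3.5 -1.5]
[ 606.2482064  -193.53020862  180.81993757]
```

View pics/s6.png

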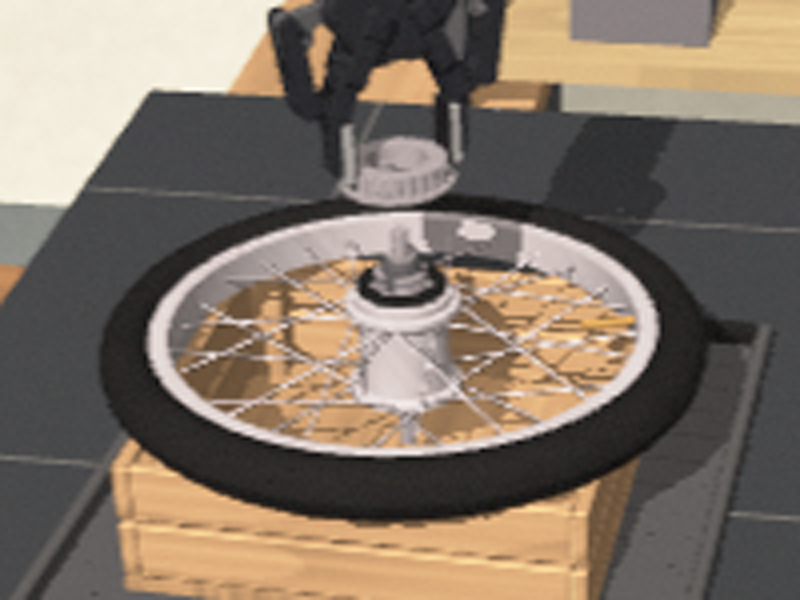

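View pics/t6.png

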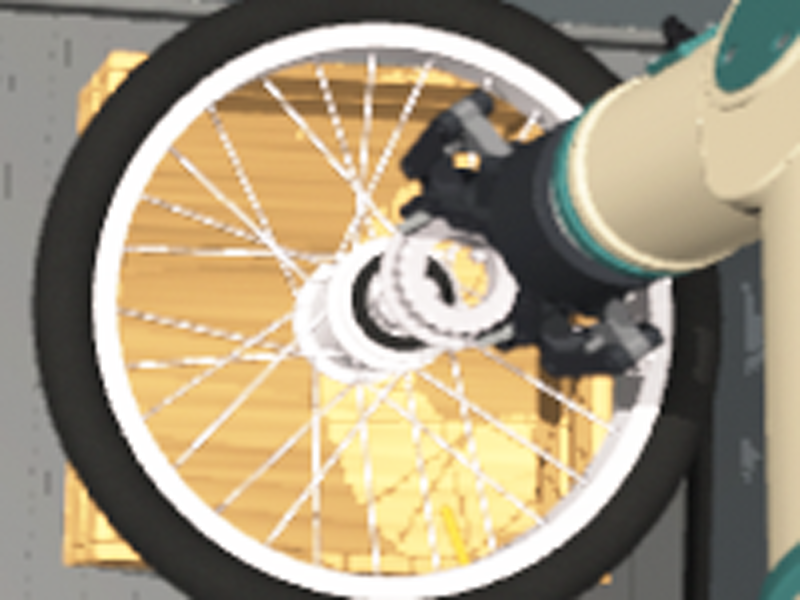

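```bash
cat > m.py <<'E'
from h import *
def meas(n,d,zu,c0):
    p=eyes.camera_params(n);X,ok=cloud(p,d,0,640,0,480)
    m=ok&(np.hypot(X[...,0]-c0[0],X[...,1]-c0[1])<40)&(abs(X[...,2]-zu-14.5)<5)
    P=X[m];print(n,len(P),'z',np.median(P[:,2]));c,r=cv2.minEnclosingCircle(P[:,:2].astype(np.float32));print(' enc',c,r)
    # plane fit of top face & bore centre
    g=P[np.hypot(*(P[:,:2]-c).T)<29]; 
    A=np.c_[g[:,:2]-c,np.ones(len(g))];k=np.linalg.lstsq(A,g[:,2],rcond=None)[0];e=g[:,2]-A@k;g=g[abs(e)<2.5];A=np.c_[g[:,:2]-c,np.ones(len(g))];k=np.linalg.lstsq(A,g[:,2],rcond=None)[0];print(' plane slope,z',k.round(4))
    return X,ok
if __name__=="__main__":
  zu=180.8+33.4
  for n,f in(('side','s6.npz'),('top','t6.npz')):
    X,ok=meas(n,np.load(f)['d'],zu,(606.2,-193.6))
    # lugs: z about zu+6
    c=np.array([606.5,-194.])
    m=ok&(abs(X[...,2]-zu-6)<3)&(np.hypot(X[...,0]-c[0],X[...,1]-c[1])<17.5)
    q=X[m][:,:2]-c;print(np.c_[np.degrees(np.arctan2(q[:,1],q[:,0])).round(),np.hypot(*q.T).round(1),X[m][:,2].round(1)])
E
python3 m.py
```

```text
side 229 z 228.31099603803023
 enc (605.21240234375, -191.52378845214844) 39.045875549316406
 plane slope,z [-2.49000e-02  2.40000e-03  2.28142e+02]
[[-103.    17.3  222.7]
 [ -55.    17.1  220.7]
 [ -60.    14.7  221.4]
 [-103.    16.5  218.1]
 [-124.    16.4  219.5]
 [ -36.    14.   218.2]]
top 389 z 229.32492776420435
 enc (602.523193359375, -188.47262573242188) 39.131309509277344
 plane slope,z [-3.610000e-02  1.130000e-02  2.291823e+02]
[[   8.    17.4  217.4]
 [ -13.    16.8  221.8]
 [ -42.    17.1  221.6]
 [ -44.    13.3  217.4]
 [ -48.    13.6  220. ]
 [ -53.    14.8  220.7]
 [ -57.    17.3  218.8]
 [  62.    13.6  222. ]
 [ -63.    14.8  221.9]
 [  80.    14.1  221.7]
 [-170.    15.1  222.9]
 [-161.    15.5  221.9]
 [-166.    16.8  219.8]
 [-163.    17.4  221.4]]
```

```bash
cat >> h.py <<'E'
from scipy.optimize import least_squares
def ringfit(n,d,ztop,c,ya):
    p=eyes.camera_params(n);X,ok=cloud(p,d,0,640,0,480)
    m=ok&(np.hypot(X[...,0]-c[0],X[...,1]-c[1])<36)&(abs(X[...,2]-ztop)<4.0)
    v,u=np.nonzero(m);P=np.array([ray(p,(a,b),ztop)[:2] for a,b in zip(u,v)])
    a=np.degrees(np.arctan2(P[:,1]-c[1],P[:,0]-c[0]));da=abs((a-ya+90)%180-90);P=P[da>28]
    # area-less fit: maximise containment in annulus 18.2..30
    def f(x):
        r=np.hypot(P[:,0]-x[0],P[:,1]-x[1]);return np.r_[np.maximum(r-30,0),np.maximum(17.5-r,0)]
    return least_squares(f,c).x,len(P)
E
python3 -c "
from h import *
for n,f in(('side','s6.npz'),('top','t6.npz')):print(n,ringfit(n,np.load(f)['d'],228.7,(606.5,-194),35))
# same method check of hub axis from axle in side0: nut & seal
p=eyes.camera_params('side');f=np.load('side0.npz');X,ok=cloud(p,f['d'],260,320,110,160);g=f['im'][110:160,260:320].max(-1)
m=ok&(abs(X[...,2]-149.5)<3.5)&(g<75)&(np.hypot(X[...,0]-607,X[...,1]+197)<32);v,u=np.nonzero(m)
P=np.array([ray(p,(a+260,b+110),149.5)[:2] for a,b in zip(u,v)],np.float32);h=cv2.convexHull(P)[:,0]
print(cv2.minEnclosingCircle(P), len(P))
"
```

```text
side (array([ 606.25731702, -191.69103437]), 130)
top (array([ 606.08499404, -194.47194102]), 223)
((605.6452026367188, -194.64059448242188), 28.34422492980957) 79
```

>>> {"method": "apply_moves", "body": {
  "targets": [
    [[0,-3,-1.3],0,50],
    [[8,0,0],0,50],
    [[10,-0.5,0],0,50],
    [[10,-0.5,0],0,50],
    [[6,0,0],0,50],
    [[2,0,0],0,50],
    [[0,0,0],0,50]
  ]
}}

```text
clock: 9.62
eef_pos: [606.1, -195.2, 141.0]
tool_rot: [1.691, 1.544, 2.303]
force: [0.6, 0.3, -1.9]
width: 58.0
```

```bash
python3 -c "
from h import *
plan([606.7,-196.7,133.6])
s,R=st();zt=s['eef_pos'][2]+33.4+14.5
for n in('side','top'):
  im,d=eyes.get_image(n);c=s['eef_pos'][:2];print(n,ringfit(n,d,zt,c,35))
"
```

```text
t 9.62 pos [ 606.1 -195.2  141. ] F [ 0.6  0.3 -1.9] T [-0.01 -0.    0.04] w 58.0 tilt [-0.0179  0.0199 -0.9996] yaw of z 35.1 q [ 0.16  0.69  0.21  1.59 -0.18  0.9   1.04]
tool shift [ 7.4 -1.7 -0.4]
side (array([ 604.80504736, -193.24920376]), 140)
top (array([ 602.90663254, -198.58242519]), 195)
```

>>> {"method": "apply_moves", "body": {
  "targets": [
    [[3,-1.5,-0.3],0,50],
    [[4,0,0],0,50],
    [[4,0,0],0,50],
    [[2,0,0],0,50],
    [[0,0,0],0,50]
  ]
}}

```text
clock: 10.35
eef_pos: [607.1, -196.6, 127.9]
tool_rot: [1.656, 1.545, 2.269]
force: [0.3, -1.2, -1.7]
width: 57.9
```

```bash
python3 -c "
from h import *
plan([606.8,-196.3,120])
for n in('side','top'):
  im,d=eyes.get_image(n);np.savez(n[0]+'7.npz',im=im,d=d)
  if n=='side':a=cv2.resize(im[85:145,250:330],(800,600),interpolation=cv2.INTER_CUBIC)
  else:a=cv2.resize(im[167:227,463:543],(800,600),interpolation=cv2.INTER_CUBIC)
  cv2.imwrite('pics/%s7.png'%n[0],a)
"
```

```text
t 10.35 pos [ 607.1 -196.6  127.9] F [ 0.3 -1.2 -1.7] T [ 0.01 -0.07 -0.01] w 57.9 tilt [-0.0163  0.0195 -0.9997] yaw of z 35.1 q [ 0.16  0.71  0.2   1.6  -0.19  0.88  1.05]
tool shift [ 7.9  0.3 -0.1]
```

View pics/s7.png

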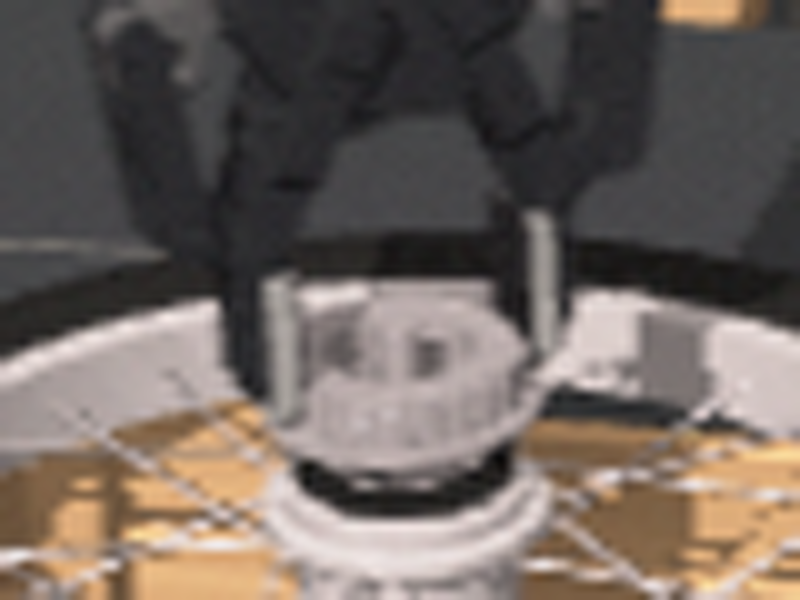

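View pics/t7.png

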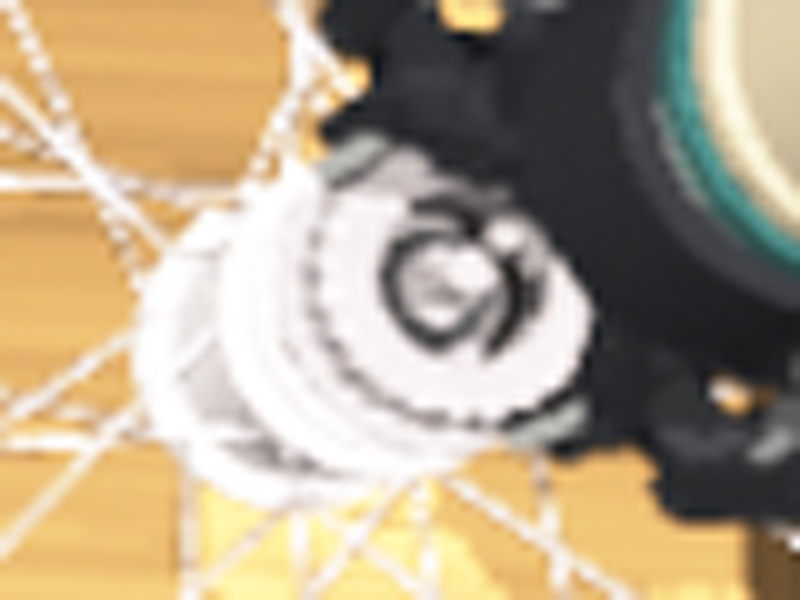

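>>> {"method": "apply_moves", "body": {
  "targets": [
    [[2,0,0],0,50],
    [[2,0,0],0,50],
    [[2,0,0],0,50],
    [[1,0,0],0,50]
  ]
}}

```text
clock: 10.95
eef_pos: [607.3, -196.6, 121.0]
tool_rot: [1.636, 1.546, 2.249]
force: [0.3, -0.2, -1.4]
width: 58.0
```

```bash
python3 -c "
from h import *
plan([606.8,-196.3,112.6])"
```

```text
t 10.95 pos [ 607.3 -196.6  121. ] F [ 0.3 -0.2 -1.4] T [ 0.01  0.04 -0.04] w 58.0 tilt [-0.0155  0.0192 -0.9997] yaw of z 35.1 q [ 0.16  0.71  0.2   1.6  -0.19  0.86  1.05]
tool shift [ 8.4  0.3 -0.3]
```

>>> {"method": "apply_moves", "body": {
  "targets": [
    [[1.5,0,0],0,50],
    [[1.5,0,0],0,50],
    [[1.5,0,0],0,50]
  ]
}}

```text
clock: 11.32
eef_pos: [607.3, -196.5, 116.2]
tool_rot: [1.634, 1.546, 2.247]
force: [-1.4, 0.8, -0.0]
width: 58.1
```

```bash
python3 -c "
from h import *
plan([606.8,-196.3,112.6])"
```

```text
t 11.32 pos [ 607.3 -196.5  116.2] F [-1.4  0.8 -0. ] T [ 0.1   0.12 -0.01] w 58.1 tilt [-0.0154  0.0193 -0.9997] yaw of z 35.1 q [ 0.16  0.72  0.2   1.61 -0.19  0.85  1.05]
tool shift [ 3.6  0.3 -0.3]
```

>>> {"method": "apply_moves", "body": {
  "targets": [
    [[2,0,0],0,50],
    [[2,0,0],0,50]
  ]
}}

```text
clock: 11.58
eef_pos: [607.3, -196.4, 113.5]
tool_rot: [1.612, 1.546, 2.224]
force: [-3.1, 0.2, 9.2]
width: 58.3
```

>>> {"method": "apply_moves", "body": {
  "targets": [
    [[2,0,0],0,50],
    [[2,0,0],0,50]
  ]
}}

```text
clock: 11.82
eef_pos: [607.3, -196.4, 112.8]
tool_rot: [1.557, 1.547, 2.169]
force: [-4.9, 1.0, 14.5]
width: 57.9
```

>>> {"method": "apply_moves", "body": {
  "targets": [
    [[3,0,0],0,50],
    [[3,0,0],0,50]
  ]
}}

```text
clock: 12.08
eef_pos: [607.4, -196.3, 112.7]
tool_rot: [1.457, 1.547, 2.069]
force: [-6.8, 2.7, 19.1]
width: 57.9
```

>>> {"method": "apply_moves", "body": {
  "targets": [
    [[4,0,0],0,50],
    [[4,0,0],0,50]
  ]
}}

```text
clock: 12.32
eef_pos: [607.6, -196.3, 112.6]
tool_rot: [1.314, 1.548, 1.926]
force: [-8.5, 3.4, 24.4]
width: 57.9
```

```bash
python3 -c "
from h import *
plan([606.8,-196.3,112.6])
for n in('side','top'):
  im,d=eyes.get_image(n);np.savez(n[0]+'8.npz',im=im,d=d)
  p=eyes.camera_params(n)
  if n=='side':a=cv2.resize(im[85:145,250:330],(800,600),interpolation=cv2.INTER_CUBIC)
  else:a=cv2.resize(im[167:227,463:543],(800,600),interpolation=cv2.INTER_CUBIC)
  cv2.imwrite('pics/%s8.png'%n[0],a)
  X,ok=cloud(p,d,0,640,0,480);r=np.hypot(X[...,0]-607,X[...,1]+197)
  m=ok&(r>19)&(r<29)&(abs(X[...,2]-160)<6);P=X[m];a=np.degrees(np.arctan2(P[:,1]+197,P[:,0]-607));
  P=P[abs((a-35+90)%180-90)>28];print(n,len(P),np.median(P[:,2]))
  A=np.c_[P[:,:2]-[607,-197],np.ones(len(P))];k=np.linalg.lstsq(A,P[:,2],rcond=None)[0];e=abs(P[:,2]-A@k)<2.5;print(np.linalg.lstsq(A[e],P[e,2],rcond=None)[0])
plan([606.8,-196.3,112.6])
"
```

```text
t 12.32 pos [ 607.6 -196.3  112.6] F [-8.5  3.4 24.4] T [0.8  1.69 0.1 ] w 57.9 tilt [-0.0079  0.0213 -0.9997] yaw of z 35.0 q [ 0.17  0.72  0.19  1.62 -0.2   0.84  1.06]
tool shift [ 0.   0.5 -0.6]
side 105 159.74782238437837
[-2.70959280e-02 -3.78876224e-02  1.59766980e+02]
top 156 161.2441641579378
[-3.42411531e-02  1.05895055e-02  1.60521388e+02]
t 12.43 pos [ 607.6 -196.3  112.6] F [-8.1  2.5 23.9] T [0.77 1.62 0.02] w 58.3 tilt [-0.0078  0.0213 -0.9997] yaw of z 35.0 q [ 0.17  0.72  0.19  1.62 -0.2   0.84  1.06]
tool shift [ 0.   0.4 -0.6]
```

View pics/s8.png

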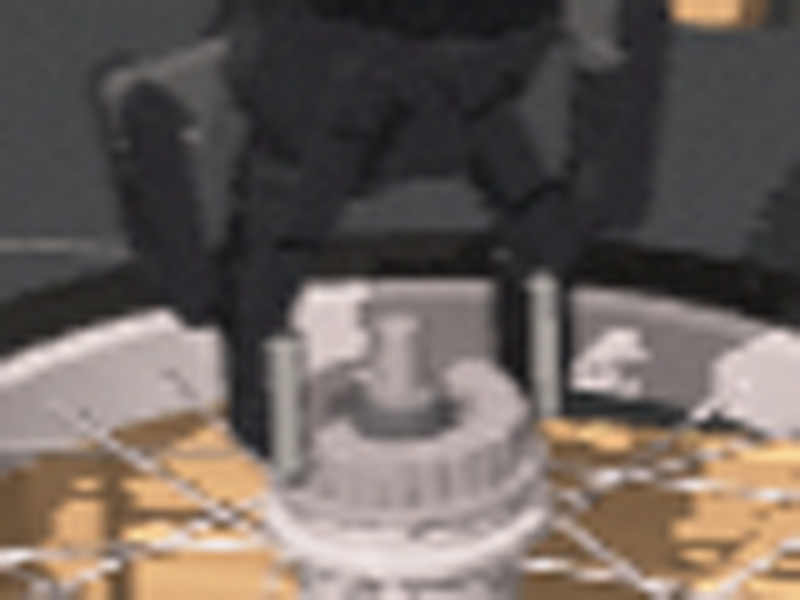

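View pics/t8.png

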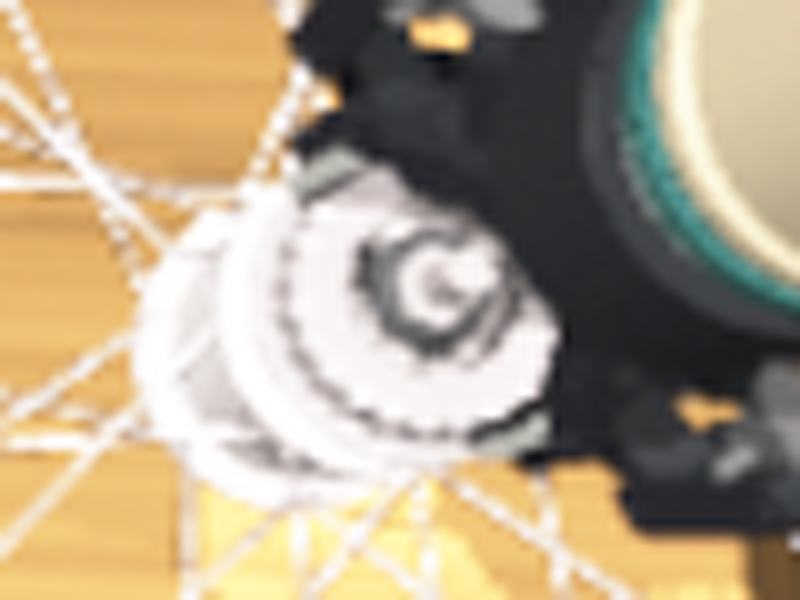

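>>> {"method": "apply_moves", "body": {
  "targets": [
    [[4,1,-0.5],0,50],
    [[4,1,-0.5],0,50],
    [[4,1,-0.5],0,50]
  ]
}}

```text
clock: 12.8
eef_pos: [607.9, -196.4, 112.5]
tool_rot: [0.771, 1.551, 1.382]
force: [-6.2, 2.2, 22.6]
width: 57.9
```

```bash
python3 -c "
from h import *
plan([606.8,-196.3,112.6])
eyes.get_image('side')
plan([606.8,-196.3,112.6])"
```

```text
t 12.8 pos [ 607.9 -196.4  112.5] F [-6.2  2.2 22.6] T [0.49 1.23 0.08] w 57.9 tilt [ 0.0036  0.019  -0.9998] yaw of z 35.0 q [ 0.17  0.72  0.19  1.63 -0.2   0.82  1.06]
tool shift [-0.1  0.7 -0.9]
t 12.85 pos [ 607.9 -196.4  112.5] F [-5.7  2.  22.4] T [0.47 1.16 0.11] w 58.1 tilt [ 0.0038  0.019  -0.9998] yaw of z 35.0 q [ 0.17  0.71  0.19  1.63 -0.2   0.82  1.06]
tool shift [-0.1  0.7 -0.9]
```

```bash
python3 -c "
from h import *
for n in('side','top'):
  p=eyes.camera_params(n);d=np.median([eyes.get_image(n)[1] for _ in range(6)],0)
  X,ok=cloud(p,d,0,640,0,480);r=np.hypot(X[...,0]-607,X[...,1]+197)
  m=ok&(r>20)&(r<28)&(abs(X[...,2]-160)<6);P=X[m];a=np.degrees(np.arctan2(P[:,1]+197,P[:,0]-607));
  P=P[abs((a-35+90)%180-90)>30];A=np.c_[P[:,:2]-[607,-197],np.ones(len(P))]
  k=least_squares(lambda k:A@k-P[:,2],[0,0,160],loss='soft_l1',f_scale=.5).x;print(n,len(P),k.round(4))
  # tab/tyre refs: tyre top should be 126
  m=ok&(abs(r-167)<3)&(abs(X[...,2]-126)<8);print('tyre',np.median(X[m][:,2]))
  m=ok&(r>31.5)&(r<34)&(abs(X[...,2]-145)<12);P=X[m];print('flange/hub z hist',np.histogram(P[:,2],bins=range(133,158,2)))
plan([607,-197,112])
s=status.read_state()
# others on ledge
for n in ('side',):
  im,_=eyes.get_image(n);cv2.imwrite('pics/s9.png',im)
"
```

```text
side 89 [-1.500000e-03 -2.900000e-02  1.601334e+02]
tyre 125.81369369527107
flange/hub z hist (array([ 6, 12, 22,  2,  0,  0,  5, 20,  7,  0,  0,  1]), array([133, 135, 137, 139, 141, 143, 145, 147, 149, 151, 153, 155, 157]))
top 117 [ 2.700000e-03 -1.010000e-02  1.612475e+02]
tyre 126.22078197717533
flange/hub z hist (array([ 0,  6, 33, 11,  1,  0,  3, 17, 28,  0,  0,  0]), array([133, 135, 137, 139, 141, 143, 145, 147, 149, 151, 153, 155, 157]))
t 13.45 pos [ 607.9 -196.4  112.6] F [-5.7  2.1 21.7] T [0.48 1.24 0.04] w 58.2 tilt [ 0.0035  0.019  -0.9998] yaw of z 35.0 q [ 0.17  0.72  0.19  1.63 -0.2   0.82  1.06]
tool shift [ 0.5  0.1 -1.1]
```

View pics/s9.png

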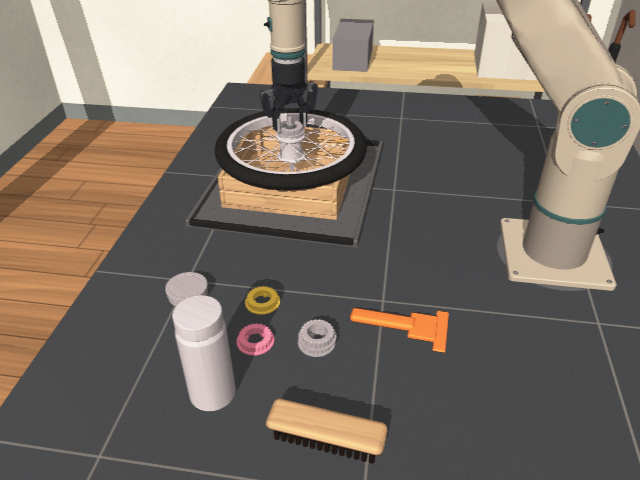

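```bash
python3 -c "
from h import *
plan([607,-197,112]);print(ctrl.finish_job())"
```

```text
t 13.5 pos [ 607.9 -196.4  112.5] F [-6.   2.1 22.2] T [0.5  1.19 0.05] w 57.6 tilt [ 0.0034  0.0191 -0.9998] yaw of z 35.0 q [ 0.17  0.72  0.19  1.63 -0.2   0.82  1.06]
tool shift [ 0.5  0.  -1.1]
the job is handed in; nothing more can be done
None
```

I took the top sprocket off the stack flange down, turned it about 37° and lowered it over the axle. The lugs dropped into the slots with no resistance at the drum's top. I pressed it onto the seal and handed the job in at 13.5 s, still gripped and pressed down with about 22 N.

**Seating:** pushing from about 14 to 24 N gave only 0.2 mm more travel, so it is against a hard stop. The top face measured 160.1 mm (side camera) and 161.2 mm (top camera), against 160.5 mm expected when home. The seal's squeeze could not be read directly. The last side picture shows the other two sprockets and everything else on the ledge where they were.

**What disagreed or stayed imperfect:**
- **Fingertip height:** the cameras put the fingertips about 35 mm higher than the reported TCP implied, so I set the heights from the cameras.
- **Tilt:** the tool ended about 1.1° off vertical. The two cameras' estimates of the sprocket's own tilt were noisy, at about 0.6° and 1.7°.
- **Side force:** about 6 N of sideways force remained at the end.

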